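# Sort trap canisters by weight from a carrier

### The arm

A 6-joint arm with a two-finger parallel gripper is mounted at the origin on the work surface. World frame = base frame: x ahead of the robot, y to its left, z up, the work surface at z = 0. Lengths are in m, angles in degrees, forces in N, time in s.
With the tool pointing down it reaches from about 0.325 to 0.85 m from the base axis. Payload 15.5 kg.
Tool frame: the origin (TCP) lies midway between the tips of the shut fingers; the grasp point (between the pads) lies 19 mm behind it (env.tcp_to_grasp is the z of the grasp point in the tool frame, in m); z points along the fingers, y is the direction in which the jaws open and shut (so a half turn about z gives the same grasp; the last joint's range is limited). The gripper opens to 91 mm and grips with 3 to 60 N. Pads are 32 mm wide; open, the fingers measure 118 mm over their backs; the gripper's body (76 mm by 178 mm) begins 60 mm behind the grasp point.
Start: joints at [-69.357, 28.281, 77.091, -0, 74.628, -5.472], TCP at [0.275, -0.561, 0.214] pointing down, gripper open.
Joint ranges: [-166.48, 166.48], [-47.26, 123.95], [12.59, 153.08], [-70.14, 250.14], [6.76, 159.57], [-176.63, 176.63]. Speed limits (degrees/s): [108.29, 108.29, 147.25, 172.46, 172.46, 172.46].

### API

Orientations are given as [roll, pitch, yaw] about the fixed x, y, z axes, in that order (R = Rz(yaw) Ry(pitch) Rx(roll)).
In Python, from station import env gives the robot as it stands.
- The arm moves only by the tool apply_moves, never from a script. Its argument "rows" is a list of rows, each a list of 5 numbers: the shift along the tool's x, y, z in cm, then the turn about the tool's z in rad, then the opening, from 0 (shut) to 1 (fully open). In form: [[dx, dy, dz, spin, gripper], ...]. A call has 1 to 5 rows; each row shifts and turns the pose as measured when the row begins, along the tool's axes as they then stand; what a row does not reach is not made up. A row lasts 1/12 s, in which the tool goes at most 41.7 mm and 7.16 degrees, less where a joint would pass 70% of its speed; a pose out of reach is approached as far as the arm can. A call with a gripper value outside its range is refused whole. The fingers move at their own pace and stop on an object; "newtons" is the grip in N (left out, the last holds). Time passes only in rows, so rows that do not move let the fingers close. It gives the time, the measured TCP pose, the force and the opening at its end, in the units of the state.
- env.read_state(): the state, without advancing time (a new reading comes with each control period).
- env.read_camera(name): name is "scene" or "top" or "wrist"; returns a dict with "pixels" (400x640x3 uint8, blue, green, red), "K" (3x3 intrinsics, pixels), "world_from_camera" (4x4, takes a point from camera to world coordinates). Camera axes: x right, y down, z forward; pixel columns grow to the right and rows downward; lengths in m; the calibration is good to about 2 mm. A picture is of the moment at which its call begins. There is no depth.
- env.sign_off(): hands the job in, once; it reports no verdict.
The state is a dict: "time_s": time; "q": joint angles; "joint_vel": joint speeds; "joint_efforts": joint torques, N m; "position": TCP position; "ee_rot": TCP orientation; "ft_force": force on the tool from outside, world axes, zero at the start; "wrist_torque": the same for the moment, N m; "opening": opening from 0.0 (shut) to 1.0 (fully open).
Only numpy, scipy, OpenCV 4.12 (cv2) and the standard library are available. Lean on these libraries where they do the work, as an engineer would, in place of code of your own. Each camera call takes 0.05 s, during which the arm holds its last target.

### The job

The three trap canisters in the carrier look alike, but some are filled and some are empty. Lift each one straight up out of its pocket by its hose nipple, feel how heavy it is, and stand the filled ones upright in the shallow steel tray and the empty ones upright in the white tub. Set them down rather than dropping them, and leave the canister in the pump's holder and everything else on the bench where it is.

Things in the scene. Friction and masses are not known exactly. Their poses are not given: they have to be found in the camera images.
- carrier: fixed carrier 184 x 184, 90 tall, black foam block in an aluminium shell; four round pockets 63 in diameter, 80 deep (floor 10 above the bench) at (+-45, +-45) along its x and y, the one at (+45, +45) vacant. Canister lids are level with its top, only the nipples stand out. Origin: centre of the underside, on the bench; turned any way
- steel_tray: fixed shallow steel tray, 210 (its x) x 190 (its y), walls 4 thick and 22 high, floor 4 above the bench; for filled canisters. Origin: centre of the underside, on the bench
- tub: fixed deeper white plastic tub, 210 (its x) x 190 (its y) with a rim lip 3 wider all round, walls 5 thick and 55 high, floor 5 above the bench; for empty canisters. Origin: centre of the underside, on the bench
- holder (a point): centre of the inner floor, 10 above the bench, of the round steel cup holder (72 across, rim 50 above the bench) beside the white vacuum pump; a canister stands in it and stays there
- canister_1: one of four identical-looking closed aluminium trap canisters: can 60 in diameter, 80 tall, flat lid, on its centre an upright hose nipple 22 in diameter, 40 tall (120 overall). Empty about 0.15 kg, filled about 0.42 kg (within 10 %); only the weight tells. Origin: centre of the underside, z along the nipple. Three stand in the carrier, any one of the four in the pump's holder
- canister_2: one of four identical-looking closed aluminium trap canisters: can 60 in diameter, 80 tall, flat lid, on its centre an upright hose nipple 22 in diameter, 40 tall (120 overall). Empty about 0.15 kg, filled about 0.42 kg (within 10 %); only the weight tells. Origin: centre of the underside, z along the nipple. Three stand in the carrier, any one of the four in the pump's holder
- canister_3: one of four identical-looking closed aluminium trap canisters: can 60 in diameter, 80 tall, flat lid, on its centre an upright hose nipple 22 in diameter, 40 tall (120 overall). Empty about 0.15 kg, filled about 0.42 kg (within 10 %); only the weight tells. Origin: centre of the underside, z along the nipple. Three stand in the carrier, any one of the four in the pump's holder
- canister_4: one of four identical-looking closed aluminium trap canisters: can 60 in diameter, 80 tall, flat lid, on its centre an upright hose nipple 22 in diameter, 40 tall (120 overall). Empty about 0.15 kg, filled about 0.42 kg (within 10 %); only the weight tells. Origin: centre of the underside, z along the nipple. Three stand in the carrier, any one of the four in the pump's holder
- spanner: bystander: a steel open-ended spanner, 170 long, lying on the bench, origin near its middle
- screwdriver: bystander: a black-handled screwdriver, 180 long, lying on the bench, origin near its middle
- amber_bottle: bystander: an amber glass bottle, 60 across and 125 tall; origin at its underside
- beaker: bystander: a glass beaker, 70 across and 90 tall; origin at its underside
- flask: bystander: a round glass flask in a cork ring, 110 across and 132 tall; origin at its underside
- bung: bystander: a tapered black rubber bung, 60 across and 45 tall; origin at its underside
There are look-alikes about, which are no part of the job. Leave any purple or red look-alike of the canister_3 alone.

How it is judged (in metres and radians):
At the end, for the whole second after the job is handed in: One canister is still in the pump's holder (within 15 mm). The other three stand released, at rest and upright (0.1 rad): filled ones (pressing over 2.7 N) on the steel tray's floor, empty ones (under 2.7 N) on the tub's floor (((distance between canister_1 and holder below 0.015 m and distance of canister_1 from where it was at the start of the episode below 0.015 m and angle between canister_1's own z axis and vertical below 0.1 rad) or (distance between canister_2 and holder below 0.015 m and distance of canister_2 from where it was at the start of the episode below 0.015 m and angle between canister_2's own z axis and vertical below 0.1 rad) or (distance between canister_3 and holder below 0.015 m and distance of canister_3 from where it was at the start of the episode below 0.015 m and angle between canister_3's own z axis and vertical below 0.1 rad) or (distance between canister_4 and holder below 0.015 m and distance of canister_4 from where it was at the start of the episode below 0.015 m and angle between canister_4's own z axis and vertical below 0.1 rad)) and ((distance between canister_1 and holder below 0.015 m and distance of canister_1 from where it was at the start of the episode below 0.015 m and angle between canister_1's own z axis and vertical below 0.1 rad) or (x of canister_1 in the frame of steel_tray between -0.1 and 0.1 m and y of canister_1 in the frame of steel_tray between -0.09 and 0.09 m and z of canister_1 in the frame of steel_tray below 0.009 m and angle between canister_1's own z axis and vertical below 0.1 rad and contact force between canister_1 and steel_tray above 2.7 N and linear speed of canister_1 below 0.02 m/s) or (x of canister_1 in the frame of tub between -0.1 and 0.1 m and y of canister_1 in the frame of tub between -0.09 and 0.09 m and z of canister_1 in the frame of tub below 0.01 m and angle between canister_1's own z axis and vertical below 0.1 rad and contact force between canister_1 and tub between 0.5 and 2.7 N and linear speed of canister_1 below 0.02 m/s)) and ((distance between canister_2 and holder below 0.015 m and distance of canister_2 from where it was at the start of the episode below 0.015 m and angle between canister_2's own z axis and vertical below 0.1 rad) or (x of canister_2 in the frame of steel_tray between -0.1 and 0.1 m and y of canister_2 in the frame of steel_tray between -0.09 and 0.09 m and z of canister_2 in the frame of steel_tray below 0.009 m and angle between canister_2's own z axis and vertical below 0.1 rad and contact force between canister_2 and steel_tray above 2.7 N and linear speed of canister_2 below 0.02 m/s) or (x of canister_2 in the frame of tub between -0.1 and 0.1 m and y of canister_2 in the frame of tub between -0.09 and 0.09 m and z of canister_2 in the frame of tub below 0.01 m and angle between canister_2's own z axis and vertical below 0.1 rad and contact force between canister_2 and tub between 0.5 and 2.7 N and linear speed of canister_2 below 0.02 m/s)) and ((distance between canister_3 and holder below 0.015 m and distance of canister_3 from where it was at the start of the episode below 0.015 m and angle between canister_3's own z axis and vertical below 0.1 rad) or (x of canister_3 in the frame of steel_tray between -0.1 and 0.1 m and y of canister_3 in the frame of steel_tray between -0.09 and 0.09 m and z of canister_3 in the frame of steel_tray below 0.009 m and angle between canister_3's own z axis and vertical below 0.1 rad and contact force between canister_3 and steel_tray above 2.7 N and linear speed of canister_3 below 0.02 m/s) or (x of canister_3 in the frame of tub between -0.1 and 0.1 m and y of canister_3 in the frame of tub between -0.09 and 0.09 m and z of canister_3 in the frame of tub below 0.01 m and angle between canister_3's own z axis and vertical below 0.1 rad and contact force between canister_3 and tub between 0.5 and 2.7 N and linear speed of canister_3 below 0.02 m/s)) and ((distance between canister_4 and holder below 0.015 m and distance of canister_4 from where it was at the start of the episode below 0.015 m and angle between canister_4's own z axis and vertical below 0.1 rad) or (x of canister_4 in the frame of steel_tray between -0.1 and 0.1 m and y of canister_4 in the frame of steel_tray between -0.09 and 0.09 m and z of canister_4 in the frame of steel_tray below 0.009 m and angle between canister_4's own z axis and vertical below 0.1 rad and contact force between canister_4 and steel_tray above 2.7 N and linear speed of canister_4 below 0.02 m/s) or (x of canister_4 in the frame of tub between -0.1 and 0.1 m and y of canister_4 in the frame of tub between -0.09 and 0.09 m and z of canister_4 in the frame of tub below 0.01 m and angle between canister_4's own z axis and vertical below 0.1 rad and contact force between canister_4 and tub between 0.5 and 2.7 N and linear speed of canister_4 below 0.02 m/s))); the robot touches nothing.
It fails at once if a canister is dropped: it moves faster than 0.7 m/s without being held (a free fall of some 25 mm) ((linear speed of canister_1 above 0.7 m/s and contact force between the fingers and canister_1 below 0.1 N) or (linear speed of canister_2 above 0.7 m/s and contact force between the fingers and canister_2 below 0.1 N) or (linear speed of canister_3 above 0.7 m/s and contact force between the fingers and canister_3 below 0.1 N) or (linear speed of canister_4 above 0.7 m/s and contact force between the fingers and canister_4 below 0.1 N)).
It fails at once if a bystander is shifted by more than 30 mm or knocked over (distance of any of spanner, screwdriver, amber_bottle, beaker, flask, bung from where it was at the start of the episode above 0.03 m or angle between any of amber_bottle, beaker, flask, bung's own z axis and vertical above 0.4 rad).
It also fails if it takes over 72 s, if anything falls off the work surface, if the arm or the gripper's body presses on something with over 40 N, if the wrist force passes 120 N, or if a joint passes its speed limit or range.

## Working session

There is one attempt and no reset: what is moved stays moved. The work goes in short steps, Python scripts to look and compute and a tool call to move; the robot and the scene stay as the last step left them, time stands still between calls to the robot, and variables do not carry over. Pictures are saved under pics/ and viewed, and the job is handed in when it is done.

Besides the shell and the picture viewer there is one more tool, called after ">>>" by a JSON object that holds its "method" and its "body". apply_moves: Moves the arm, as the interface text tells. Its arguments: {"type":"object","properties":{"rows":{"type":"array"},"newtons":{"type":"number"}},"required":["rows"]}

```bash
ls; mkdir -p pics; python3 - <<'E'
from station import env
import cv2
print(env.read_state(), env.tcp_to_grasp)
for n in ["scene","top","wrist"]:
    c=env.read_camera(n); cv2.imwrite(f"pics/{n}0.png",c["pixels"]); print(n,c["K"].tolist(),c["world_from_camera"].round(4).tolist())
E
```

```text
pics
{'time_s': 0.0, 'q': array([-6.93572450e+01,  2.83131241e+01,  7.71265948e+01, -6.01361898e-04,
        7.46272602e+01, -5.47077797e+00]), 'joint_vel': array([ 0.09429821, -0.03168378, -0.02670606,  0.14058721, -0.05985124,
        0.05190502]), 'joint_efforts': array([-4.66772635e-04, -8.78842878e+01, -3.81853938e+01,  7.08141807e-02,
        5.31533745e-02, -1.29439791e-04]), 'position': array([ 0.27497373, -0.56085283,  0.21336053]), 'ee_rot': array([-1.79933271e+02, -5.80864331e-03,  2.61136893e+01]), 'ft_force': array([ 0.18998127, -0.23867858,  0.28920509]), 'wrist_torque': array([-0.03274444,  0.00245312,  0.07211352]), 'opening': 1.0002742801015387} -0.0188
scene [[425.19261710701744, 0.0, 317.76248119256735], [0.0, 425.19261710701744, 195.79496931937928], [0.0, 0.0, 1.0]] [[-0.2703, 0.8217, -0.5018, 1.1559], [0.9628, 0.2288, -0.1439, 0.2351], [-0.0035, -0.522, -0.8529, 1.069], [0.0, 0.0, 0.0, 1.0]]
top [[371.270190575595, 0.0, 321.1043096040253], [0.0, 371.270190575595, 196.25998365152097], [0.0, 0.0, 1.0]] [[0.017, -0.9942, 0.106, 0.445], [-0.9994, -0.0138, 0.0313, 0.0597], [-0.0297, -0.1065, -0.9939, 1.1803], [0.0, 0.0, 0.0, 1.0]]
wrist [[278.8988130504703, 0.0, 324.22004842024944], [0.0, 278.8988130504703, 198.09101021290897], [0.0, 0.0, 1.0]] [[0.4392, -0.8709, -0.2204, 0.3373], [-0.8984, -0.4259, -0.1071, -0.5314], [-0.0006, 0.245, -0.9695, 0.3837], [0.0, 0.0, 0.0, 1.0]]
```

View pics/top0.png

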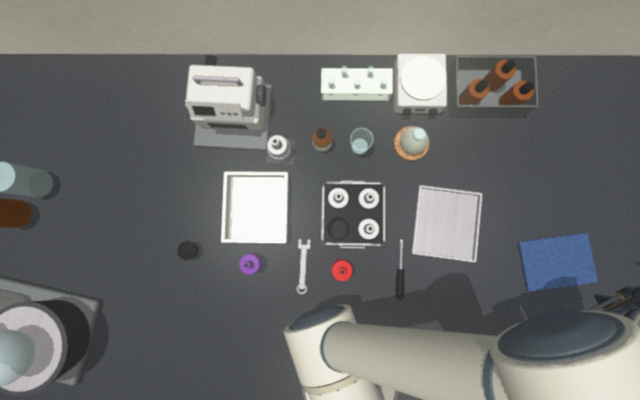

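View pics/scene0.png

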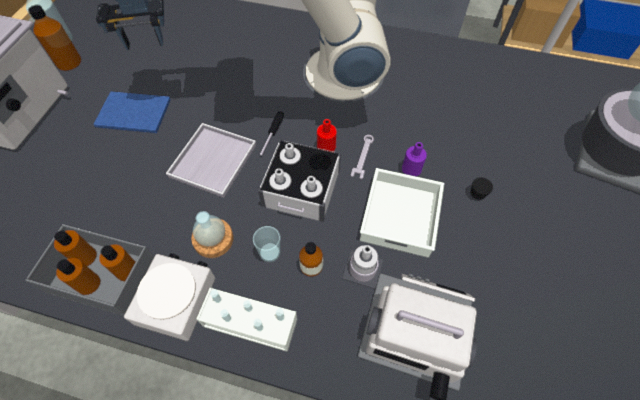

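View pics/wrist0.png

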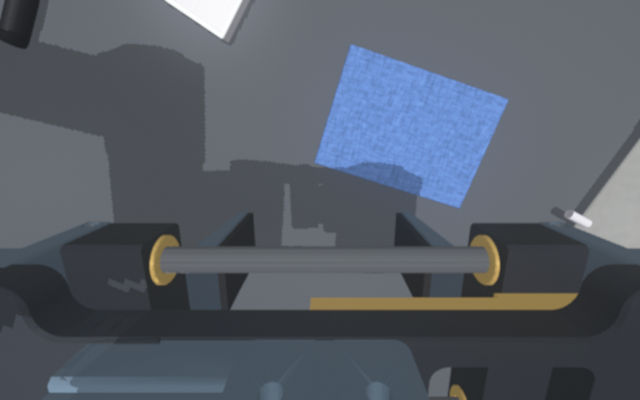

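The top view shows the carrier at about (353,214) with nipples at (339,198), (369,198) and (369,229), and the vacant pocket at (339,229). The tub is at (255,208), the tray at (447,224) and the pump's canister at (278,147). A red look-alike sits at (342,270) and a purple one at (249,264). Next I'll measure the nipples and edges.

```bash
cat > h.py <<'E'
import numpy as np, cv2
from station import env
def ray(c,u,v,z):
    K=c["K"];T=c["world_from_camera"]
    d=T[:3,:3]@np.linalg.solve(K,[u,v,1]); o=T[:3,3]
    return o+d*(z-o[2])/d[2]
def proj(c,p):
    T=np.linalg.inv(c["world_from_camera"]);q=T[:3,:3]@np.array(p)+T[:3,3]
    q=c["K"]@q; return q[:2]/q[2]
E
python3 - <<'E'
from h import *
t=env.read_camera("top");s=env.read_camera("scene")
a=t["pixels"][160:300,200:500]; cv2.imwrite("pics/topz.png",cv2.resize(a,(800,373),interpolation=cv2.INTER_CUBIC))
b=s["pixels"][100:260,160:460]; cv2.imwrite("pics/scenez.png",cv2.resize(b,(800,427),interpolation=cv2.INTER_CUBIC))
E
```

```text
(no output)
```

View pics/topz.png

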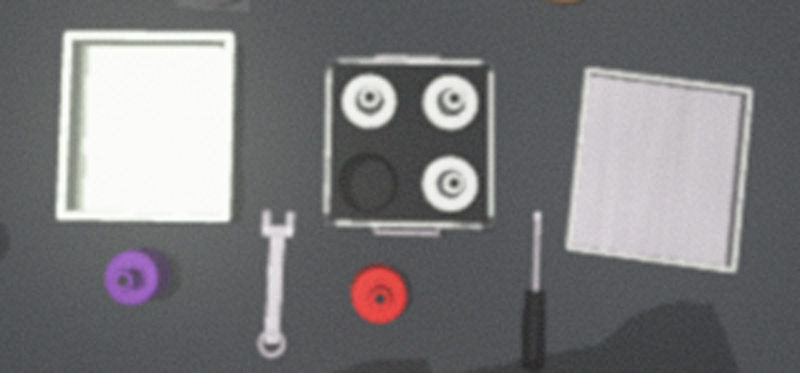

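View pics/scenez.png

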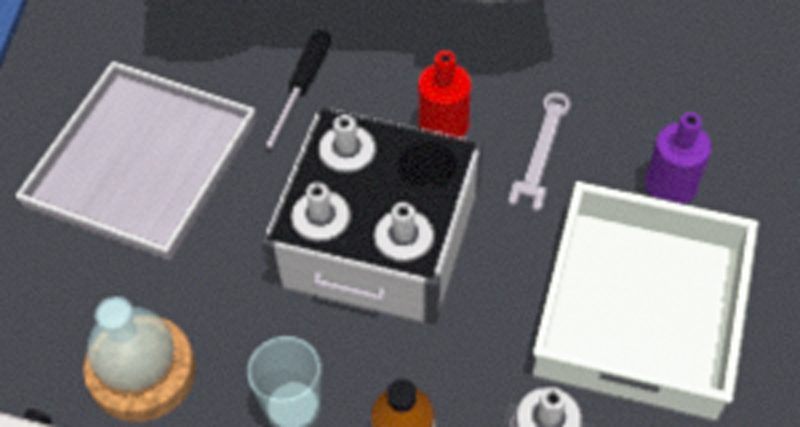

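The zooms show three white lids with nipples, the tub on the left of the top view and the tray on the right, slightly turned. Now for sub-pixel measurements.

```bash
python3 - <<'E'
from h import *
t=env.read_camera("top");s=env.read_camera("scene")
def lids(c,x0,y0,x1,y1):
    g=c["pixels"].min(2); m=np.zeros_like(g); m[y0:y1,x0:x1]=(g[y0:y1,x0:x1]>110)*255
    out=[]
    for k in cv2.findContours(m,cv2.RETR_EXTERNAL,cv2.CHAIN_APPROX_NONE)[0]:
        if cv2.contourArea(k)>100: out.append((k,cv2.contourArea(k)))
    return out
for k,a in lids(t,327,187,382,241):
    (u,v),r=cv2.minEnclosingCircle(k); e=cv2.fitEllipse(k); M=cv2.moments(k)
    mc=(M['m10']/M['m00'],M['m01']/M['m00'])
    print("top",a,(u,v),r,ray(t,*e[0],.09).round(4),ray(t,*mc,.09).round(4), [ray(t,*p,.09).round(3) for p in []])
for nm,roi in (("tub",(215,165,292,248)),("tray",(408,180,488,266))):
    ks=lids(t,*roi); k=max(ks,key=lambda x:x[1])[0]
    z=.055 if nm=="tub" else .022
    P=np.array([ray(t,*p[0],z)[:2] for p in k.astype(float)],np.float32)
    print(nm,cv2.minAreaRect(P), )
# carrier outer rect
g=t["pixels"]
ks=lids(t,318,182,388,246)
# scene
for k,a in lids(s,262,140,342,200):
    e=cv2.fitEllipse(cv2.convexHull(k)); print("scene",a,e, ray(s,*e[0],.09).round(4))
E
```

```text
top 335.5 (368.186279296875, 228.69607543945312) 10.836200714111328 [ 0.4684 -0.045   0.09  ] [ 0.4684 -0.045   0.09  ] []
top 328.0 (368.4285583496094, 198.0) 10.618733406066895 [ 0.5581 -0.0453  0.09  ] [ 0.5581 -0.0453  0.09  ] []
top 325.0 (337.9545593261719, 197.56494140625) 10.6166410446167 [0.5581 0.0444 0.09  ] [0.5581 0.0444 0.09  ] []
tub ((0.531676709651947, 0.29920050501823425), (0.22433915734291077, 0.20641885697841644), 0.7201449275016785)
tray ((0.49146929383277893, -0.29343417286872864), (0.19971996545791626, 0.2190338671207428), 83.2972640991211)
scene 152.0 ((256.92926025390625, 187.65493774414062), (5.1222381591796875, 11.948052406311035), 0.0) [ 0.5993 -0.0974  0.09  ]
scene 329.0 ((310.89080810546875, 186.76995849609375), (21.06049156188965, 22.056917190551758), 113.68502807617188) [0.557  0.0439 0.09  ]
scene 317.5 ((279.5464782714844, 179.3899383544922), (21.18829345703125, 21.438079833984375), 140.12777709960938) [ 0.557  -0.0463  0.09  ]
scene 174.0 ((331.1979064941406, 182.9615936279297), (6.100160121917725, 58.94880676269531), 16.725128173828125) [0.5301 0.0943 0.09  ]
scene 292.5 ((289.752685546875, 153.72605895996094), (20.61809539794922, 21.169221878051758), 26.549013137817383) [ 0.465 -0.046  0.09 ]
```

Both views agree within 2–3 mm, which is small against the jaw opening:

| Item | x (m) | y (m) |
|---|---|---|
| Canister A | 0.467 | -0.0455 |
| Canister B | 0.5575 | -0.046 |
| Canister C | 0.5575 | 0.044 |
| Tub centre | 0.532 | 0.299 |
| Tray centre (turned -6.7°) | 0.491 | -0.293 |

I'll first turn the tool to yaw 0.

>>> {"method": "apply_moves", "body": {"rows": [[0, 0, 0, 0.114, 1], [0, 0, 0, 0.114, 1], [0, 0, 0, 0.114, 1], [0, 0, 0, 0.114, 1], [0, 0, 0, 0, 1]], "newtons": 30}}

```text
time_s: 0.77
position: [0.275, -0.5609, 0.2136]
ee_rot: [-180.0, 0.0, -1.1]
ft_force: [-0.7, 0.1, -0.7]
opening: 1.001
```

>>> {"method": "apply_moves", "body": {"rows": [[1.4, -3.7, 0, 0, 1], [1.4, -3.7, 0, 0, 1], [1.4, -3.7, 0, 0, 1], [1.4, -3.7, 0, 0, 1], [1.4, -3.7, 0, 0, 1]]}}

```text
time_s: 1.18
position: [0.3468, -0.3777, 0.2123]
ee_rot: [179.8, -0.0, -0.4]
ft_force: [1.5, -0.4, -0.1]
opening: 1.002
```

>>> {"method": "apply_moves", "body": {"rows": [[1.4, -3.7, 0, 0, 1], [1.4, -3.7, 0, 0, 1], [1.4, -3.7, 0, 0, 1], [1.4, -3.7, 0, 0, 1], [1.4, -3.7, 0, 0, 1]]}}

```text
time_s: 1.6
position: [0.4178, -0.1837, 0.2124]
ee_rot: [179.8, -0.1, 0.8]
ft_force: [1.5, -0.8, 1.0]
opening: 0.999
```

>>> {"method": "apply_moves", "body": {"rows": [[1.3, -3.5, 0, 0, 1], [1.3, -3.5, 0, 0, 1], [1.2, -3.4, 0, 0, 1], [1.1, -3.3, 0, 0, 1], [0, 0, 0, 0, 1]]}}

```text
time_s: 2.02
position: [0.4665, -0.0329, 0.213]
ee_rot: [179.8, -0.3, 2.4]
ft_force: [-1.4, -0.0, -0.6]
opening: 1.002
```

```bash
python3 - <<'E'
from h import *
s=env.read_state();print(s["position"],s["ee_rot"],s["ft_force"])
c=env.read_camera("wrist");cv2.imwrite("pics/w1.png",c["pixels"])
print(c["world_from_camera"][:3,3])
for p in [(.467,-.0455,.13),(.5575,-.046,.13),(.5575,.044,.13)]: print(proj(c,p))
E
```

```text
[ 0.46648875 -0.0328555   0.21300446] [179.77999142  -0.29647572   2.38680938] [-1.39900778 -0.02905586 -0.61377757]
[ 0.53481451 -0.02997385  0.38369801]
[336.58866532 203.95927121]
[342.51680982 102.9473713 ]
[238.03555032  98.4450092 ]
```

View pics/w1.png

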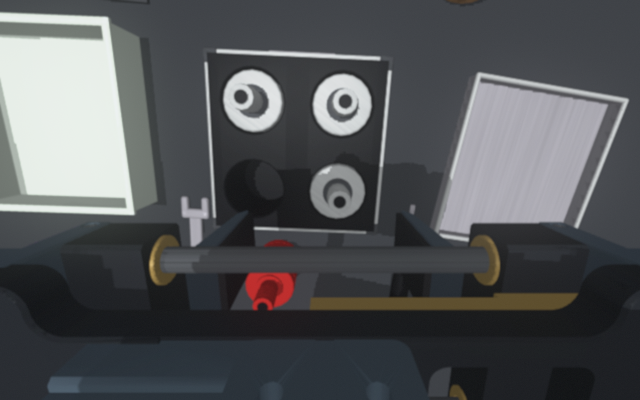

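The wrist view shows the nipple tops about 2.5 px from where I predicted (A at 339,201; B at 345,101; C at 240,97). I'll split the difference: A ≈ (0.468, -0.0465).

>>> {"method": "apply_moves", "body": {"rows": [[0.1, 1.4, 0, 0.04, 1], [0.1, 0.3, 3, 0, 1], [0, 0, 3, 0, 1], [0, 0, 2, 0, 1], [0, 0, 0, 0, 1]]}}

```text
time_s: 2.48
position: [0.4711, -0.0591, 0.1325]
ee_rot: [179.6, -0.7, 0.4]
ft_force: [-1.7, 0.4, -0.9]
opening: 0.996
```

>>> {"method": "apply_moves", "body": {"rows": [[0, 0, 0, 0, 1], [-0.2, -1.0, 0, 0, 1], [0, 0, 0, 0, 1], [0, 0, 0, 0, 1]]}}

```text
time_s: 2.82
position: [0.4692, -0.0525, 0.1348]
ee_rot: [179.5, -0.7, 0.2]
ft_force: [-0.7, 0.2, 0.6]
opening: 1.001
```

>>> {"method": "apply_moves", "body": {"rows": [[0, -0.6, 0, 0, 1], [0, 0, 0, 0, 1], [0, 0, 0, 0, 1]]}}

```text
time_s: 3.07
position: [0.4704, -0.0461, 0.137]
ee_rot: [179.5, -0.9, 0.2]
ft_force: [-0.4, -0.6, 0.4]
opening: 0.999
```

>>> {"method": "apply_moves", "body": {"rows": [[-0.1, 0, 1.5, 0, 0.7], [-0.1, 0, 1.5, 0, 0.6], [0, 0, 0.8, 0, 0.6], [0, 0, 0, 0, 0.6]]}}

```text
time_s: 3.4
position: [0.4707, -0.0462, 0.0995]
ee_rot: [179.4, -1.2, 0.3]
ft_force: [-1.0, 0.1, 0.2]
opening: 0.743
```

```bash
python3 - <<'E'
from h import *
s=env.read_state();print(s["position"],s["ee_rot"],s["ft_force"],s["joint_vel"])
c=env.read_camera("wrist");cv2.imwrite("pics/w2.png",c["pixels"])
s=env.read_state();print(s["position"],s["ee_rot"],s["ft_force"],s["joint_vel"])
E
```

```text
[ 0.47070904 -0.04621496  0.09954544] [179.40355847  -1.18120484   0.3212454 ] [-1.00375925  0.14104292  0.15801907] [ 0.18352767 -0.65936411 -0.36884025 -0.08029476  1.16713155 -0.05434943]
[ 0.47086853 -0.0462381   0.1001144 ] [179.40026228  -1.19783946   0.32018832] [ 0.5301264  -0.04387227  0.25382441] [-0.10864602 -1.15002863 -0.88437772 -0.03435608  1.37035904  0.06140889]
```

View pics/w2.png

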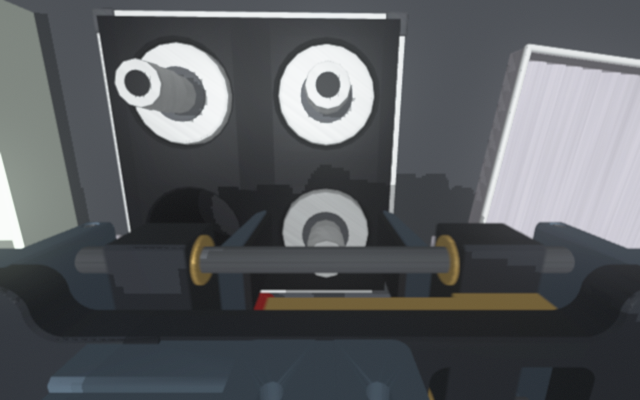

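The wrist view shows the nipple centred between the fingers (lid centre at col 326, fingers at about 263 and 390). Closing now.

>>> {"method": "apply_moves", "body": {"rows": [[-0.2, 0, 0.6, 0, 0.3], [0, 0, 0, 0, 0.15], [0, 0, 0, 0, 0.1], [0, 0, 0, 0, 0.0], [0, 0, 0, 0, 0.0]], "newtons": 25}}

```text
time_s: 3.87
position: [0.4699, -0.0465, 0.0953]
ee_rot: [179.4, -1.3, 0.3]
ft_force: [0.1, 0.6, -0.1]
opening: 0.329
```

>>> {"method": "apply_moves", "body": {"rows": [[0, 0, 0, 0, 0.0], [0, 0, 0, 0, 0.0], [0, 0, 0, 0, 0.0]]}}

```text
time_s: 4.12
position: [0.4702, -0.0466, 0.0958]
ee_rot: [179.4, -1.4, 0.3]
ft_force: [-0.1, -0.6, -1.7]
opening: 0.235
```

The opening of 0.235 (about 21.4 mm) means the nipple is gripped. Next is a slow straight lift, offsetting the small tool tilt.

>>> {"method": "apply_moves", "body": {"rows": [[0.02, 0, -1, 0, 0], [0.02, 0, -1.5, 0, 0], [0.03, 0, -2, 0, 0], [0.03, 0, -2, 0, 0], [0.03, 0, -2, 0, 0]]}}

```text
time_s: 4.53
position: [0.4681, -0.0456, 0.1806]
ee_rot: [179.4, -1.0, 0.3]
ft_force: [-0.3, -0.4, -2.3]
opening: 0.235
```

>>> {"method": "apply_moves", "body": {"rows": [[0.03, 0, -2.5, 0, 0], [0.03, 0, -2.5, 0, 0], [0, 0, -1, 0, 0], [0, 0, 0, 0, 0], [0, 0, 0, 0, 0]]}}

```text
time_s: 4.95
position: [0.4684, -0.0451, 0.2472]
ee_rot: [179.3, -1.4, 0.3]
ft_force: [0.6, -0.2, -2.0]
opening: 0.235
```

```bash
python3 - <<'E'
from h import *
import time
f=[]
s=env.read_state();print(s["position"],s["ee_rot"],s["ft_force"],s["opening"])
c=env.read_camera("scene");cv2.imwrite("pics/s2.png",c["pixels"])
for i in range(5):
    s=env.read_state();f.append(s["ft_force"][2]); env.read_camera("wrist")
print(f,s["time_s"],s["wrist_torque"],s["joint_efforts"])
E
```

```text
[ 0.46836569 -0.04514184  0.24721819] [179.3358548   -1.36390556   0.32898107] [ 0.61298983 -0.19966712 -2.02274618] 0.23533068093573187
[np.float64(-0.15366867805198636), np.float64(-2.4080027508227264), np.float64(-1.0139697685158056), np.float64(-2.264260846667332), np.float64(-2.291798244688881)] 5.2 [0.06077517 0.0326328  0.00687418] [ 2.20262096e-02 -6.15677977e+01 -3.72652316e+01  3.16331738e-03
 -2.78150998e-01  1.71275580e-03]
```

View pics/s2.png

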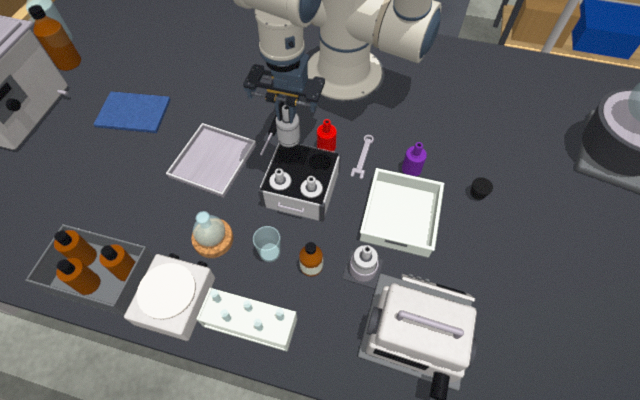

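The force averages -1.8 N over 7 readings, against about -0.1 N unloaded, so A is empty (a filled one would give about -4.1). It hangs clear at (288,128) in the scene view. Carrying it to the tub spot (0.485, 0.262).

>>> {"method": "apply_moves", "body": {"rows": [[0.2, -2, 0, 0, 0], [0.2, -3, 0, 0, 0], [0.2, -3.5, 0, 0, 0], [0.2, -3.5, 0, 0, 0], [0.2, -3.5, 0, 0, 0]]}}

```text
time_s: 5.67
position: [0.477, 0.1097, 0.2418]
ee_rot: [179.3, -1.0, -0.2]
ft_force: [0.8, -0.0, -2.3]
opening: 0.234
```

>>> {"method": "apply_moves", "body": {"rows": [[0.2, -3.5, 0, 0, 0], [0.2, -3.5, 0, 0, 0], [0.2, -3, 0, 0, 0], [0, -2, 0, 0, 0], [0, 0, 0, 0, 0]]}}

```text
time_s: 6.08
position: [0.4816, 0.2415, 0.2369]
ee_rot: [179.3, -0.8, 0.0]
ft_force: [-0.8, -0.0, -1.8]
opening: 0.236
```

```bash
python3 - <<'E'
from h import *
s=env.read_state();print(s["position"],s["ee_rot"],s["ft_force"])
c=env.read_camera("top");cv2.imwrite("pics/t3.png",c["pixels"][100:300,200:500])
c=env.read_camera("scene");cv2.imwrite("pics/s3.png",cv2.resize(c["pixels"][100:300,260:560],None,fx=2.5,fy=2.5))
for x,y in ((-.108,-.098),(.108,-.098),(.108,.098),(-.108,.098)): print(proj(c,(.532+x,.299+y,.055)).round(1))
E
```

```text
[0.48163055 0.24148935 0.23694358] [ 1.79284150e+02 -7.60136871e-01  1.84480669e-02] [-0.80246538 -0.04339307 -1.84572422]
[375.7 168.4]
[359.3 232.6]
[433.2 250.9]
[443.4 183.5]
```

View pics/s3.png

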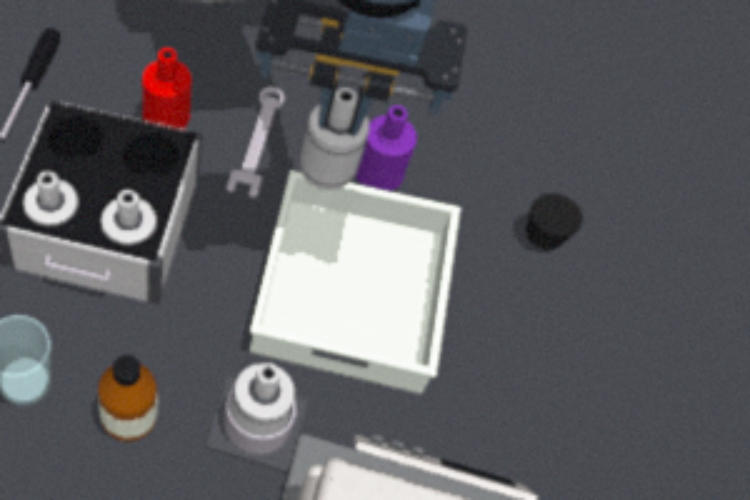

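The scene view shows the tub's rim corners about where predicted, so the measured tub position holds. The canister underside is TCP − 0.086, so contact with the tub floor comes at TCP z ≈ 0.091.

>>> {"method": "apply_moves", "body": {"rows": [[0.3, -1.8, 0, 0, 0], [0.1, -0.2, 2, 0, 0], [0.0, 0, 2.5, 0, 0], [0, 0, 2.5, 0, 0], [0, 0, 2.5, 0, 0]]}}

```text
time_s: 6.6
position: [0.4905, 0.254, 0.1429]
ee_rot: [179.3, -1.2, -0.2]
ft_force: [0.7, -0.1, -1.6]
opening: 0.235
```

>>> {"method": "apply_moves", "body": {"rows": [[0, 0, 2, 0, 0], [0, 0, 1, 0, 0], [0, 0, 0, 0, 0]]}}

```text
time_s: 6.85
position: [0.4888, 0.2483, 0.1067]
ee_rot: [179.1, -0.8, -0.4]
ft_force: [-0.2, -0.6, -1.2]
opening: 0.236
```

>>> {"method": "apply_moves", "body": {"rows": [[0, -0.4, 0.4, 0, 0], [0, -0.2, 0.4, 0, 0], [0, 0, 0.3, 0, 0], [0, 0, 0, 0, 0], [0, 0, 0, 0, 0]]}}

```text
time_s: 7.27
position: [0.4904, 0.2525, 0.0965]
ee_rot: [179.1, -0.9, -0.6]
ft_force: [0.0, -0.5, -1.8]
opening: 0.235
```

>>> {"method": "apply_moves", "body": {"rows": [[0, 0, 0.3, 0, 0], [0, 0, 0.2, 0, 0], [0, 0, 0.2, 0, 0], [0, 0, 0, 0, 0]]}}

```text
time_s: 7.6
position: [0.4916, 0.2529, 0.0908]
ee_rot: [179.2, -1.1, -0.6]
ft_force: [-0.5, 0.2, -0.7]
opening: 0.234
```

>>> {"method": "apply_moves", "body": {"rows": [[0, 0, 0.2, 0, 0], [0, 0, 0.1, 0, 0], [0, 0, 0, 0, 0]]}}

```text
time_s: 7.85
position: [0.4929, 0.2529, 0.0904]
ee_rot: [179.2, -1.3, -0.6]
ft_force: [-0.3, -0.1, -1.8]
opening: 0.236
```

>>> {"method": "apply_moves", "body": {"rows": [[-0.1, 0, 0.3, 0, 0], [0, 0, 0.3, 0, 0], [0, 0, 0.1, 0, 0]]}}

```text
time_s: 8.1
position: [0.4947, 0.253, 0.0871]
ee_rot: [179.3, -1.7, -0.5]
ft_force: [-5.0, -2.5, 13.4]
opening: 0.239
```

The 13.4 N upward reading shows the canister is on the floor. Easing off and opening.

>>> {"method": "apply_moves", "body": {"rows": [[0, 0, -0.2, 0, 0], [0, 0, 0, 0, 0.35], [0, 0, 0, 0, 0.45], [0, 0, 0, 0, 0.55], [0, 0, 0, 0, 0.55]]}}

```text
time_s: 8.52
position: [0.4949, 0.2532, 0.0891]
ee_rot: [179.3, -1.8, -0.5]
ft_force: [0.1, -0.2, 0.0]
opening: 0.497
```

```bash
python3 - <<'E'
from h import *
s=env.read_state();print(s["position"],s["ee_rot"],s["ft_force"],s["opening"])
c=env.read_camera("wrist");cv2.imwrite("pics/w4.png",c["pixels"])
E
```

```text
[0.49488428 0.25317056 0.08909009] [179.30749303  -1.75377106  -0.50302797] [ 0.06906755 -0.20818557  0.01434322] 0.4972246947057051
```

View pics/w4.png

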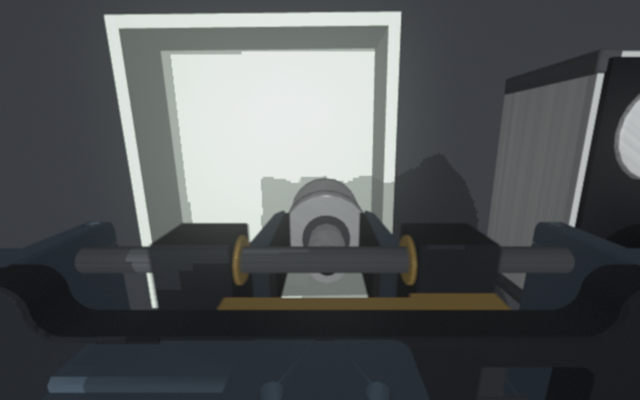

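The wrist view shows the canister released and standing upright in the tub at about (325,210). Next I go up and over to C.

>>> {"method": "apply_moves", "body": {"rows": [[0.05, 0, -2, 0, 0.6], [0.1, 0, -3, 0, 0.6], [0.1, 0, -3, 0, 0.6], [0.5, 1.5, -2, 0, 0.6], [1, 3.5, 0, 0, 0.7]]}}

```text
time_s: 8.98
position: [0.5067, 0.2069, 0.1918]
ee_rot: [179.2, -1.4, -0.2]
ft_force: [1.8, 0.4, 0.3]
opening: 0.646
```

>>> {"method": "apply_moves", "body": {"rows": [[1, 3.7, 0, 0, 0.7], [1, 3.7, 0, 0, 0.7], [1, 3.5, 0, 0, 0.7], [1, 3, 0, 0, 0.7], [0, 0, 0, 0, 0.7]]}}

```text
time_s: 9.4
position: [0.5494, 0.0588, 0.1972]
ee_rot: [179.2, -1.8, -0.1]
ft_force: [0.2, 0.0, 0.4]
opening: 0.701
```

>>> {"method": "apply_moves", "body": {"rows": [[0.6, 1.2, 2, 0, 0.7], [0, 0, 2, 0, 0.7], [0, 0, 1, 0, 0.7], [0, 0, 0, 0, 0.7], [0, 0, 0, 0, 0.7]]}}

```text
time_s: 9.82
position: [0.5584, 0.0428, 0.1461]
ee_rot: [179.2, -1.9, -0.4]
ft_force: [-0.3, -0.2, 1.1]
opening: 0.696
```

>>> {"method": "apply_moves", "body": {"rows": [[-0.05, 0, 1.6, 0, 0.6], [-0.05, 0, 1.6, 0, 0.6], [-0.05, 0, 1.2, 0, 0.6], [0, 0, 0, 0, 0.6]]}}

```text
time_s: 10.15
position: [0.5598, 0.0436, 0.1039]
ee_rot: [179.2, -2.1, -0.3]
ft_force: [-0.8, -0.2, -0.9]
opening: 0.6
```

```bash
python3 - <<'E'
from h import *
s=env.read_state();print(s["position"],s["ee_rot"],s["ft_force"],s["opening"])
c=env.read_camera("wrist");cv2.imwrite("pics/w5.png",c["pixels"])
E
```

```text
[0.55983692 0.04362913 0.10386988] [179.22968891  -2.09616921  -0.33956923] [-0.76379708 -0.15856723 -0.90689093] 0.5996674376952696
```

View pics/w5.png

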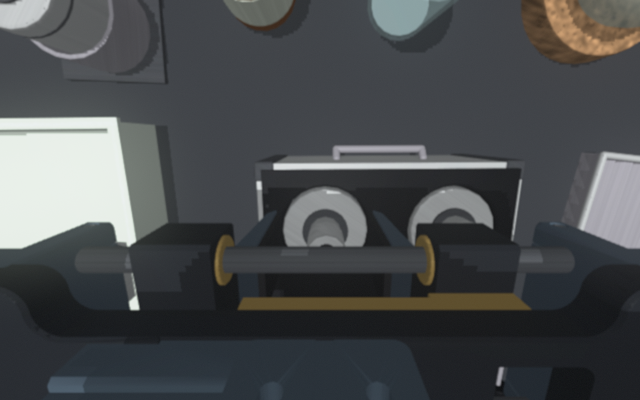

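The nipple is centred between the fingers (lid centre at col 326). Lowering and closing.

>>> {"method": "apply_moves", "body": {"rows": [[-0.1, 0, 0.5, 0, 0.5], [0, 0, 0.4, 0, 0.3], [0, 0, 0, 0, 0.1], [0, 0, 0, 0, 0], [0, 0, 0, 0, 0]]}}

```text
time_s: 10.62
position: [0.5615, 0.0442, 0.0988]
ee_rot: [179.2, -2.4, -0.3]
ft_force: [-0.4, -2.2, 0.1]
opening: 0.262
```

>>> {"method": "apply_moves", "body": {"rows": [[0, 0, 0, 0, 0.0], [0, 0, 0, 0, 0.0], [0, 0, 0, 0, 0.0]]}}

```text
time_s: 10.87
position: [0.5613, 0.0442, 0.0991]
ee_rot: [179.2, -2.4, -0.3]
ft_force: [-0.5, -0.3, -4.6]
opening: 0.234
```

>>> {"method": "apply_moves", "body": {"rows": [[0.04, 0, -1, 0, 0], [0.05, 0, -1.5, 0, 0], [0.06, 0, -2, 0, 0], [0.06, 0, -2, 0, 0], [0.06, 0, -2, 0, 0]]}}

```text
time_s: 11.28
position: [0.5591, 0.0448, 0.1855]
ee_rot: [179.2, -2.1, -0.3]
ft_force: [-0.4, 0.1, -4.5]
opening: 0.234
```

>>> {"method": "apply_moves", "body": {"rows": [[0.08, 0, -2.5, 0, 0], [0.08, 0, -2.5, 0, 0], [0, 0, -1, 0, 0], [0, 0, 0, 0, 0], [0, 0, 0, 0, 0]]}}

```text
time_s: 11.7
position: [0.5589, 0.0458, 0.2559]
ee_rot: [179.2, -2.5, -0.3]
ft_force: [-0.6, -1.3, -4.5]
opening: 0.234
```

```bash
python3 - <<'E'
from h import *
f=[]
s=env.read_state();print(s["position"],s["ee_rot"],s["opening"]);f.append(s["ft_force"][2])
c=env.read_camera("scene");cv2.imwrite("pics/s6.png",c["pixels"])
for i in range(5):
    s=env.read_state();f.append(s["ft_force"][2]); env.read_camera("wrist")
print(f,np.mean(f))
E
```

```text
[0.55891494 0.04578723 0.25588522] [179.19426873  -2.49685027  -0.2972292 ] 0.23405610036781221
[np.float64(-4.511330999276645), np.float64(-3.819050101373224), np.float64(-4.216767990704617), np.float64(-4.290513006249599), np.float64(-3.9169031353259234), np.float64(-3.8461874548961212)] -4.100125447971021
```

View pics/s6.png

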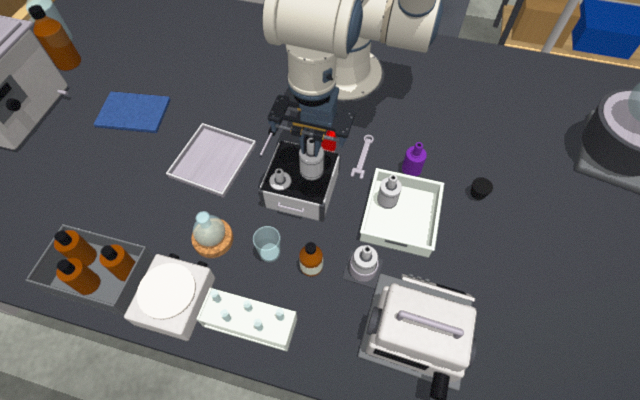

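C reads 4.1 N, so it is filled and goes to the tray. The first canister stands in the tub at (389,190) in the scene view. Target is (0.54, -0.263), passing over B with the underside at about 0.167.

>>> {"method": "apply_moves", "body": {"rows": [[-0.2, 2, 0, 0, 0], [-0.2, 3, 0, 0, 0], [-0.2, 3.5, 0, 0, 0], [-0.2, 3.5, 0, 0, 0], [-0.2, 3.5, 0, 0, 0]]}}

```text
time_s: 12.42
position: [0.5465, -0.1078, 0.2523]
ee_rot: [179.4, -2.0, 0.2]
ft_force: [1.2, -0.4, -3.5]
opening: 0.232
```

>>> {"method": "apply_moves", "body": {"rows": [[-0.2, 3.5, 0, 0, 0], [-0.2, 3.5, 0, 0, 0], [-0.2, 3.5, 0, 0, 0], [0, 2, 0, 0, 0], [0, 0, 0, 0, 0]]}}

```text
time_s: 12.83
position: [0.5379, -0.245, 0.25]
ee_rot: [179.4, -1.8, -0.0]
ft_force: [0.4, 0.2, -4.0]
opening: 0.24
```

>>> {"method": "apply_moves", "body": {"rows": [[0, 1.2, 1.5, 0, 0], [-0.05, 0, 2.5, 0, 0], [-0.07, 0, 2.5, 0, 0], [-0.07, 0, 2.5, 0, 0], [-0.07, 0, 2.5, 0, 0]]}}

```text
time_s: 13.25
position: [0.5408, -0.2622, 0.1337]
ee_rot: [179.2, -2.1, -0.2]
ft_force: [0.3, -0.3, -4.2]
opening: 0.234
```

>>> {"method": "apply_moves", "body": {"rows": [[0, 0, 1.5, 0, 0], [0, 0, 0.5, 0, 0], [0, 0, 0, 0, 0]]}}

```text
time_s: 13.5
position: [0.5383, -0.2597, 0.106]
ee_rot: [179.5, -1.6, -0.2]
ft_force: [0.3, -0.3, -4.0]
opening: 0.231
```

```bash
python3 - <<'E'
from h import *
s=env.read_state();print(s["position"],s["ee_rot"],s["ft_force"],s["opening"])
c=env.read_camera("wrist");cv2.imwrite("pics/w7.png",c["pixels"])
E
```

```text
[ 0.53832201 -0.25969963  0.10604897] [179.52755814  -1.58263161  -0.24478599] [ 0.28577459 -0.34905814 -4.02911643] 0.231078151806286
```

View pics/w7.png

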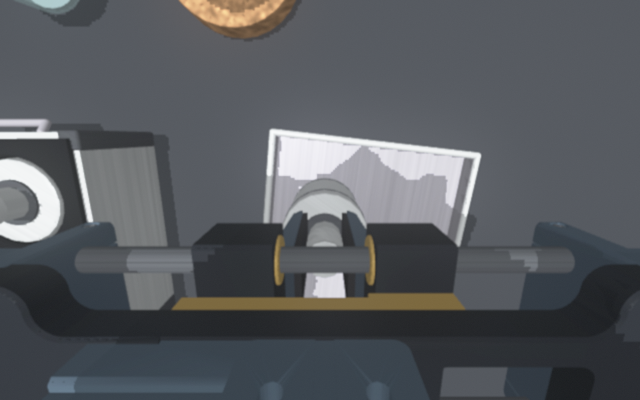

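The canister is well inside the tray's left wall (wall at col 270). Lowering to contact.

>>> {"method": "apply_moves", "body": {"rows": [[0, 0, 0.5, 0, 0], [0, 0, 0.4, 0, 0], [0, 0, 0.3, 0, 0], [0, 0, 0, 0, 0]]}}

```text
time_s: 13.88
position: [0.5408, -0.2606, 0.0969]
ee_rot: [179.4, -1.9, -0.2]
ft_force: [-0.2, -0.2, -4.2]
opening: 0.232
```

>>> {"method": "apply_moves", "body": {"rows": [[0, 0, 0.2, 0, 0], [0, 0, 0.2, 0, 0], [0, 0, 0, 0, 0]]}}

```text
time_s: 14.13
position: [0.5415, -0.261, 0.0937]
ee_rot: [179.3, -2.0, -0.2]
ft_force: [0.5, -0.1, -3.7]
opening: 0.237
```

>>> {"method": "apply_moves", "body": {"rows": [[0, 0, 0.2, 0, 0], [0, 0, 0.2, 0, 0], [0, 0, 0.1, 0, 0]]}}

```text
time_s: 14.38
position: [0.5433, -0.2627, 0.0925]
ee_rot: [179.1, -2.2, -0.2]
ft_force: [-2.6, 3.6, 5.4]
opening: 0.234
```

Contact shows as a swing from -4 to +5.4 N. Releasing.

>>> {"method": "apply_moves", "body": {"rows": [[0, 0, 0, 0, 0], [0, 0, 0, 0, 0.35], [0, 0, 0, 0, 0.45], [0, 0, 0, 0, 0.55], [0, 0, 0, 0, 0.55]]}}

```text
time_s: 14.8
position: [0.5443, -0.2634, 0.0939]
ee_rot: [179.0, -2.4, -0.2]
ft_force: [-0.3, -0.2, 0.4]
opening: 0.498
```

```bash
python3 - <<'E'
from h import *
s=env.read_state();print(s["position"],s["ee_rot"],s["ft_force"],s["opening"])
c=env.read_camera("scene");cv2.imwrite("pics/s8.png",cv2.resize(c["pixels"][80:260,140:460],None,fx=2.5,fy=2.5))
E
```

```text
[ 0.54430048 -0.26339145  0.09387656] [178.99175394  -2.38264119  -0.20640101] [-0.32276944 -0.18462269  0.35277267] 0.4979003501179575
```

View pics/s8.png

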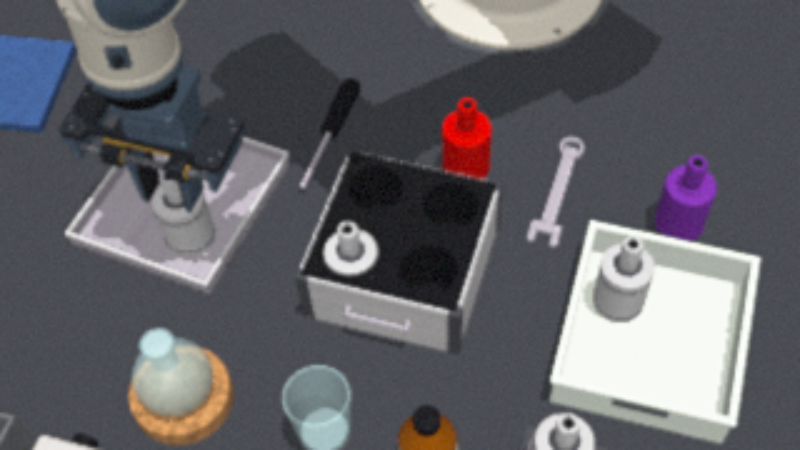

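The scene view shows C upright in the tray at (183,225) and the tub canister upright at (625,280). Up and over to B.

>>> {"method": "apply_moves", "body": {"rows": [[0.08, 0.04, -2, 0, 0.6], [0.12, 0.05, -3, 0, 0.6], [0.12, 0.05, -3, 0, 0.6], [0.1, -1.5, -2, 0, 0.6], [0.1, -3.5, 0, 0, 0.7]]}}

```text
time_s: 15.27
position: [0.5452, -0.2163, 0.1955]
ee_rot: [179.0, -2.2, -0.4]
ft_force: [0.9, 0.1, 0.6]
opening: 0.646
```

>>> {"method": "apply_moves", "body": {"rows": [[0.2, -3.7, 0, 0, 0.7], [0.2, -3.7, 0, 0, 0.7], [0.2, -3.5, 0, 0, 0.7], [0.2, -3, 0, 0, 0.7], [0, 0, 0, 0, 0.7]]}}

```text
time_s: 15.68
position: [0.5551, -0.069, 0.1959]
ee_rot: [179.0, -2.5, -0.5]
ft_force: [-0.6, 0.3, 0.8]
opening: 0.701
```

>>> {"method": "apply_moves", "body": {"rows": [[0.1, -1.6, 2, 0, 0.7], [0, 0, 2, 0, 0.7], [0, 0, 1, 0, 0.7], [0, 0, 0, 0, 0.7], [0, 0, 0, 0, 0.7]]}}

```text
time_s: 16.1
position: [0.5596, -0.0513, 0.1453]
ee_rot: [179.0, -2.7, -0.3]
ft_force: [0.2, -0.7, 0.6]
opening: 0.699
```

>>> {"method": "apply_moves", "body": {"rows": [[-0.15, -0.5, 1.6, 0, 0.6], [-0.1, -0.05, 1.6, 0, 0.6], [-0.1, -0.05, 1.2, 0, 0.6], [0, 0, 0, 0, 0.6]]}}

```text
time_s: 16.43
position: [0.5606, -0.0487, 0.1035]
ee_rot: [178.9, -3.0, -0.5]
ft_force: [-0.6, 0.8, -0.9]
opening: 0.599
```

```bash
python3 - <<'E'
from h import *
s=env.read_state();print(s["position"],s["ee_rot"],s["ft_force"],s["opening"])
c=env.read_camera("wrist");cv2.imwrite("pics/w9.png",c["pixels"])
E
```

```text
[ 0.56060857 -0.04865812  0.10345635] [178.89974887  -2.98139015  -0.45393463] [-0.58529608  0.81948327 -0.92014654] 0.5987428200314335
```

View pics/w9.png

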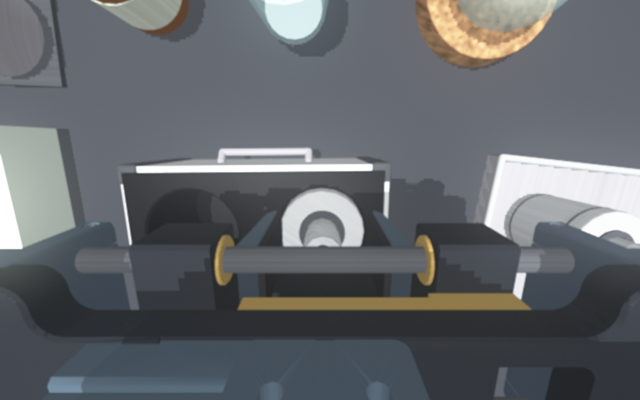

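The lid centre is at col 322 and the finger midline at 326, so I'll shift 2 mm towards +y, then lower and close.

>>> {"method": "apply_moves", "body": {"rows": [[-0.15, -0.2, 0.5, 0, 0.5], [0, 0, 0.4, 0, 0.3], [0, 0, 0, 0, 0.1], [0, 0, 0, 0, 0], [0, 0, 0, 0, 0]]}}

```text
time_s: 16.9
position: [0.5622, -0.0483, 0.0985]
ee_rot: [178.8, -3.3, -0.5]
ft_force: [0.5, -0.5, -0.7]
opening: 0.266
```

>>> {"method": "apply_moves", "body": {"rows": [[0, 0, 0, 0, 0.0], [0, 0, 0, 0, 0.0], [0, 0, 0, 0, 0.0]]}}

```text
time_s: 17.15
position: [0.5623, -0.0481, 0.099]
ee_rot: [178.9, -3.3, -0.5]
ft_force: [0.5, 0.1, -1.9]
opening: 0.237
```

>>> {"method": "apply_moves", "body": {"rows": [[0.05, 0.02, -1, 0, 0], [0.08, 0.03, -1.5, 0, 0], [0.1, 0.03, -2, 0, 0], [0.1, 0.03, -2, 0, 0], [0.1, 0.03, -2, 0, 0]]}}

```text
time_s: 17.57
position: [0.5601, -0.0471, 0.1859]
ee_rot: [178.9, -3.0, -0.5]
ft_force: [-0.1, -0.8, -2.5]
opening: 0.23
```

>>> {"method": "apply_moves", "body": {"rows": [[0.1, 0.03, -2.5, 0, 0], [0.1, 0.03, -2.5, 0, 0], [0, 0, -1, 0, 0], [0, 0, 0, 0, 0], [0, 0, 0, 0, 0]]}}

```text
time_s: 17.98
position: [0.56, -0.0469, 0.2572]
ee_rot: [178.8, -3.5, -0.5]
ft_force: [-0.5, 0.0, -1.7]
opening: 0.235
```

```bash
python3 - <<'E'
from h import *
f=[]
s=env.read_state();print(s["position"],s["ee_rot"],s["opening"]);f.append(s["ft_force"][2])
c=env.read_camera("scene");cv2.imwrite("pics/s10.png",c["pixels"])
for i in range(5):
    s=env.read_state();f.append(s["ft_force"][2]); env.read_camera("wrist")
print(f,np.mean(f))
E
```

```text
[ 0.5599567  -0.04687747  0.25718157] [178.82823447  -3.53532086  -0.52082974] 0.23500757594769298
[np.float64(-1.7190765163460358), np.float64(-0.23753545328191078), np.float64(-0.9696181683424858), np.float64(-1.7017120634309884), np.float64(-0.9364125284152733), np.float64(-1.5058397435739046)] -1.1783657455650998
```

View pics/s10.png

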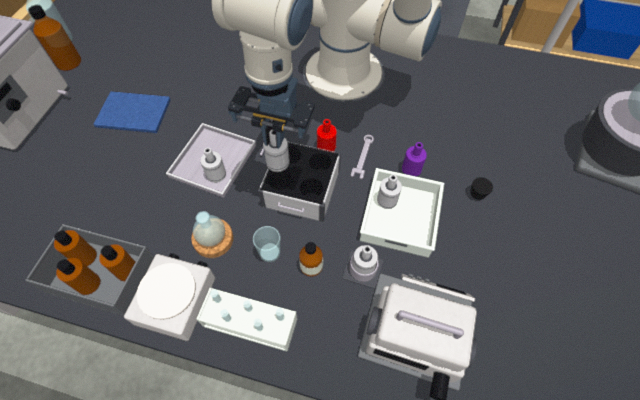

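B averages -1.2 N, so it is empty and goes to the far corner of the tub at (0.57, 0.33).

>>> {"method": "apply_moves", "body": {"rows": [[0.1, -2, 0, 0, 0], [0.1, -3, 0, 0, 0], [0.1, -3.7, 0, 0, 0], [0.1, -3.7, 0, 0, 0], [0.1, -3.7, 0, 0, 0]]}}

```text
time_s: 18.7
position: [0.5659, 0.1128, 0.2488]
ee_rot: [178.7, -3.1, -1.1]
ft_force: [1.2, 0.5, -1.5]
opening: 0.231
```

>>> {"method": "apply_moves", "body": {"rows": [[0.1, -3.7, 0, 0, 0], [0.1, -3.7, 0, 0, 0], [0.1, -3.7, 0, 0, 0], [0.1, -3.7, 0, 0, 0], [0.1, -3.7, 0, 0, 0]]}}

```text
time_s: 19.12
position: [0.5722, 0.3066, 0.241]
ee_rot: [178.6, -2.8, -1.1]
ft_force: [1.6, -0.4, -1.2]
opening: 0.231
```

>>> {"method": "apply_moves", "body": {"rows": [[0.1, -2, 0, 0, 0], [0, 0, 0, 0, 0], [0, 0, 0, 0, 0]]}}

```text
time_s: 19.37
position: [0.5718, 0.3354, 0.237]
ee_rot: [178.6, -2.6, -0.7]
ft_force: [0.3, -0.7, -1.4]
opening: 0.236
```

>>> {"method": "apply_moves", "body": {"rows": [[-0.1, 0, 2, 0, 0], [-0.12, 0, 2.5, 0, 0], [-0.12, 0, 2.5, 0, 0], [-0.12, 0, 2.5, 0, 0], [-0.1, 0, 2, 0, 0]]}}

```text
time_s: 19.78
position: [0.5738, 0.33, 0.1212]
ee_rot: [178.7, -2.9, -0.8]
ft_force: [-0.6, 0.4, -0.9]
opening: 0.237
```

>>> {"method": "apply_moves", "body": {"rows": [[-0.05, 0, 1, 0, 0], [0, 0, 0.3, 0, 0], [0, 0, 0, 0, 0]]}}

```text
time_s: 20.03
position: [0.5718, 0.3254, 0.1028]
ee_rot: [178.5, -2.5, -1.0]
ft_force: [0.1, -0.0, -0.8]
opening: 0.231
```

```bash
python3 - <<'E'
from h import *
s=env.read_state();print(s["position"],s["ee_rot"],s["ft_force"],s["opening"])
c=env.read_camera("scene");cv2.imwrite("pics/s11.png",cv2.resize(c["pixels"][100:290,300:560],None,fx=3,fy=3))
E
```

```text
[0.57180454 0.32544831 0.10284884] [178.50680765  -2.4715655   -0.95228292] [ 0.12722355 -0.01484282 -0.76067642] 0.23146137510130965
```

View pics/s11.png

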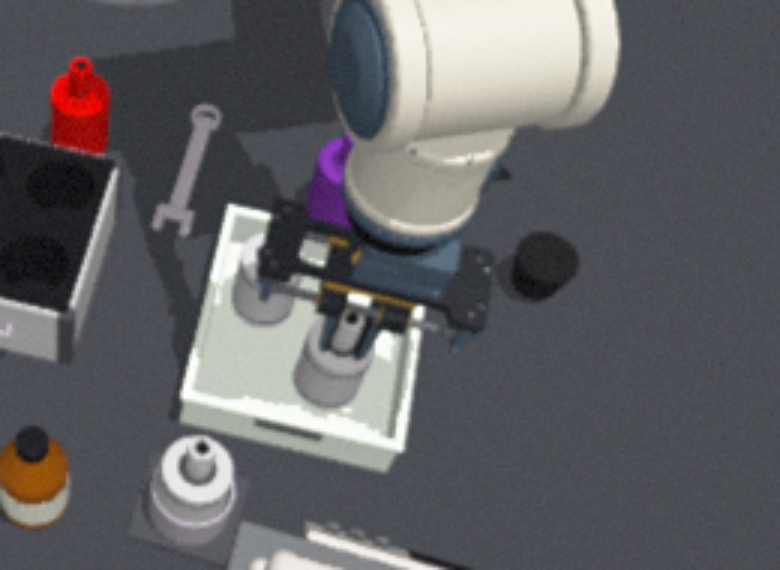

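The canister at (330,370) is inside the tub and clear of the first one at (262,275). Lowering to contact.

>>> {"method": "apply_moves", "body": {"rows": [[0, 0, 0.4, 0, 0], [0, 0, 0.3, 0, 0], [0, 0, 0.2, 0, 0], [0, 0, 0, 0, 0]]}}

```text
time_s: 20.42
position: [0.5747, 0.326, 0.0976]
ee_rot: [178.7, -2.8, -1.0]
ft_force: [0.2, -0.0, -2.2]
opening: 0.236
```

>>> {"method": "apply_moves", "body": {"rows": [[0, 0, 0.2, 0, 0], [0, 0, 0.2, 0, 0], [0, 0, 0, 0, 0]]}}

```text
time_s: 20.67
position: [0.5754, 0.3263, 0.0943]
ee_rot: [178.7, -2.9, -1.0]
ft_force: [-0.2, 0.4, -0.9]
opening: 0.235
```

>>> {"method": "apply_moves", "body": {"rows": [[0, 0, 0.2, 0, 0], [0, 0, 0.2, 0, 0], [0, 0, 0.1, 0, 0]]}}

```text
time_s: 20.92
position: [0.5775, 0.327, 0.0934]
ee_rot: [178.8, -3.2, -1.0]
ft_force: [-3.8, -1.1, 4.9]
opening: 0.236
```

Contact at +4.9 N. Releasing.

>>> {"method": "apply_moves", "body": {"rows": [[0, 0, 0, 0, 0], [0, 0, 0, 0, 0.35], [0, 0, 0, 0, 0.45], [0, 0, 0, 0, 0.55], [0, 0, 0, 0, 0.55]]}}

```text
time_s: 21.33
position: [0.5779, 0.3273, 0.094]
ee_rot: [178.9, -3.3, -0.9]
ft_force: [0.2, -1.2, 0.4]
opening: 0.494
```

>>> {"method": "apply_moves", "body": {"rows": [[0.1, 0.04, -2, 0, 0.55], [0.15, 0.06, -3, 0, 0.55], [0.15, 0.06, -3, 0, 0.55], [0.1, 0, -3, 0, 0.55], [0, 0, -3, 0, 0.55]]}}

```text
time_s: 21.75
position: [0.5714, 0.3265, 0.2305]
ee_rot: [178.5, -2.5, -0.9]
ft_force: [0.1, 0.0, -0.5]
opening: 0.547
```

>>> {"method": "apply_moves", "body": {"rows": [[-3, 2, 0, 0, 0.55], [-3, 2, 0, 0, 0.55], [-3, 2, 0, 0, 0.55], [-2, 3, 0, 0, 0.55], [0, 3, 0, 0, 0.55]]}}

```text
time_s: 22.17
position: [0.4603, 0.2116, 0.2351]
ee_rot: [179.0, -3.4, -0.7]
ft_force: [1.7, 0.4, 0.6]
opening: 0.553
```

>>> {"method": "apply_moves", "body": {"rows": [[0, 3, 0, 0, 0.55], [0, 2, 0, 0, 0.55], [0, 0, 0, 0, 0.55], [0, 0, 0, 0, 0.55]]}}

```text
time_s: 22.5
position: [0.4566, 0.1554, 0.2367]
ee_rot: [178.9, -3.4, -0.8]
ft_force: [-0.0, 0.3, 0.0]
opening: 0.554
```

```bash
python3 - <<'E'
from h import *
s=env.read_state();print(s["time_s"],s["position"],s["ee_rot"],s["ft_force"],s["opening"])
c=env.read_camera("scene");cv2.imwrite("pics/s12.png",cv2.resize(c["pixels"][80:300,140:520],None,fx=2.1,fy=2.1))
c=env.read_camera("top");cv2.imwrite("pics/t12.png",cv2.resize(c["pixels"][110:300,170:500],None,fx=2.4,fy=2.4))
E
```

```text
22.5 [0.45662273 0.15538386 0.23668862] [178.94279097  -3.40113198  -0.81508288] [-0.02915418  0.30195065  0.03387295] 0.5535194770543775
```

View pics/s12.png

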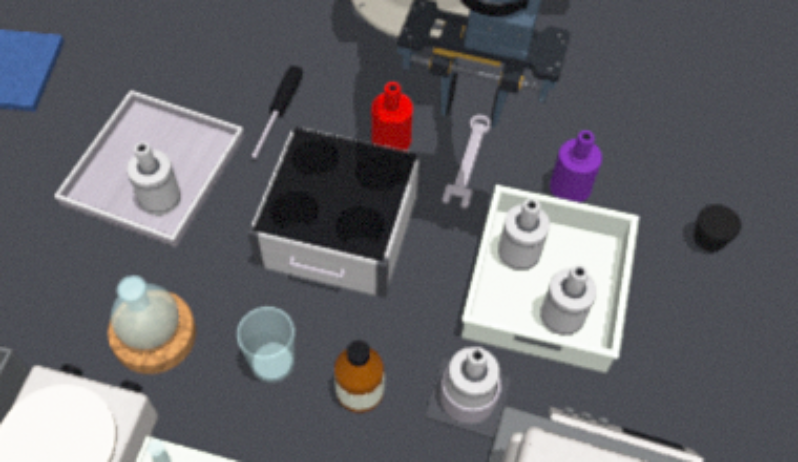

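View pics/t12.png

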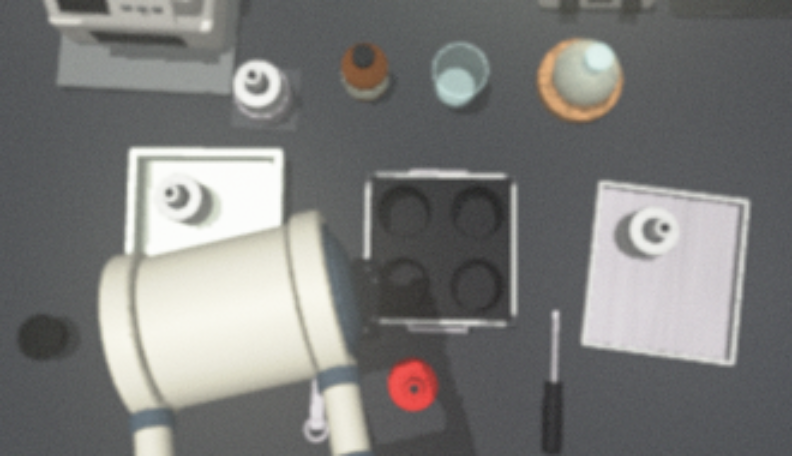

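The scene view shows the tray canister upright at (155,180). The two tub canisters stand at (523,235) and (570,300), and the holder canister at (470,383) and the bystanders are where they were. The top view agrees where the arm doesn't hide things, and the carrier is empty. Handing in.

```bash
python3 -c "
from station import env
print(env.sign_off())"
```

```text
the job is handed in; nothing more can be done
None
```

I sorted all three carrier canisters by weight and handed the job in at about 22.5 s. No verdict was reported.

| Canister (carrier position) | Weight felt | Result | Placed in |
|---|---|---|---|
| A (0.468, -0.046) | about 1.8 N | empty | tub |
| B (0.56, -0.047) | about 1.2 N | empty | tub |
| C (0.56, 0.044) | about 4.1 N | filled | steel tray |

- **Set-down:** Each canister was lowered until the wrist force showed floor contact (5 to 13 N), then released.
- **Final pictures:** The scene view shows one canister upright in the tray, two upright in the tub and one still in the pump's holder. The carrier is empty, the bystanders look unmoved and the arm is clear. In the top view the arm hid one of the tub canisters, so that one was checked in the scene view only.
- **Less exact points:** Single force readings were noisy by about 1 N, so the weights are averages of 6–7 readings. The tool drifted to about 3.4° off vertical, which I allowed for in the lifts and descents. I judged upright by eye and did not measure final tilt or bystander positions.

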